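# Release and slide off a terminal box cover

### The job

On the longer of the two terminal boxes, press the black snap tab fully in with a fingertip, then push the released cover by its rib off the box and along onto the tray, up to the stop, so that it lies flat there with the box open. Only touch and push: do not lift or carry the cover. Leave the shorter box shut and do not disturb the loose things round about.

Things in the scene. Friction and masses are not known exactly. Their poses are not given: they have to be found in the camera images.
- long_box: The longer terminal box with tray, fixed to the bench: grey, 290 mm long, 100 mm wide, two cable glands. Origin on the bench under the snap tab, midway across; +x: cover slides off, z up. Box x = -138 to +24 mm, tray to 152 with an upright stop at 146 (52 mm high). Cover runs on rails 40 mm high, |y| 30 to 50 mm; up to x = -16 lips (|y| 36 to 50, tops 50 mm high) overhang its edges.
- long_tab (a joint): Snap tab of the longer box: black, 36 mm along x (-16 to +20 mm) by 28 mm, just ahead of the seated cover's front edge; slides straight down. In m: 0 = out (top 50 mm above the bench, blocks the cover, whose top is at 48 mm), 0.008 = fully in (top 42 mm, below the cover's plate). About 5 N moves it; no return spring, it stays where pushed.
- long_tab_top (a point): Point on the upper face of the longer box's snap tab where to press it (20 mm from the tab's edge next to the cover, 4 mm past x = 0 of long_box; the cover's edge is 2 mm beyond the tab's edge); moves down with the tab.
- long_cover: Loose steel cover of the longer box, 0.18 to 0.35 kg, 110 mm along x, 80 mm wide, 8 mm thick. Origin: centre of its underside, x along the slide direction. Seated at x = -73 mm of long_box; against the tray's stop at x = +91 mm. 1.5 mm sideways play. The plate's underside is 4 mm above the rails, so it passes over the pressed tab.
- long_rib (a point): Middle of the top edge of the push rib that stands across the longer cover: 56 mm wide across, 6 mm thick, 17 mm above the cover's top face; 10 mm ahead (+x) of the cover's centre. Push on its rear (-x) face.
- long_tray (a point): Fixed point on the longer box's tray, on the midline at rail height: where the cover's origin comes when the cover meets the stop.
- short_box: The shorter terminal box with tray, fixed to the bench: grey, 210 mm long, 100 mm wide, one cable gland; leave it shut. Origin on the bench under the snap tab, midway across; +x: cover slides off, z up. Box x = -98 to +24 mm, tray to 112 with an upright stop at 106 (52 mm high). Cover runs on rails 40 mm high, |y| 30 to 50 mm; up to x = -16 lips (|y| 36 to 50, tops 50 mm high) overhang its edges.
- short_tab (a joint): Snap tab of the shorter box: black, 36 mm along x (-16 to +20 mm) by 28 mm, just ahead of the seated cover's front edge; slides straight down. In m: 0 = out (top 50 mm above the bench, blocks the cover, whose top is at 48 mm), 0.008 = fully in (top 42 mm, below the cover's plate). About 5 N moves it; no return spring, it stays where pushed.
- short_cover: Steel cover of the shorter box, 70 mm long, 80 mm wide, same shape; origin at the centre of its underside. Seated; leave it.
- nut: Bystander: loose bright hex nut, 28x24x13 mm, between the boxes; origin at its underside.
- block: Bystander: loose steel block, 30x40x18 mm, between the boxes; origin at its underside.
- screw: Bystander: loose black cap screw, 53x15x16 mm, lying between the boxes; origin at its underside.
- driver: Bystander: loose red-handled screwdriver, 212x26x29 mm, lying near the right edge; origin at its underside.
- marker: Bystander: loose black marker, 132x16x16 mm, lying left of the boxes; origin at its underside.

How it is judged (in metres and radians):
On the way:
1. the longer box's snap tab is pressed fully in while its cover is still on its seat (value of joint long_tab above 0.0066 m and x of long_cover in the frame of long_box below -0.066 m), for 0.1 s.
At the end, for the whole second after the job is handed in: Longer box: tab in (over 6.6 of 8 mm), cover flat, at rest, straight (0.15 rad) on the tray, within 12 mm of the stop and 10 mm of the midline. Shorter box: tab out (under 2 mm), cover within 5 mm of its seat. Loose bystanders within 20 mm of their starts (value of joint long_tab above 0.0066 m and x of long_cover in the frame of long_box between 0.079 and 0.094 m and y of long_cover in the frame of long_box between -0.01 and 0.01 m and z of long_cover in the frame of long_box between 0.037 and 0.043 m and angle between long_cover's own z axis and vertical below 0.04 rad and angle between the x axis of long_cover and the x axis of long_box, either way round below 0.15 rad and linear speed of long_cover below 0.01 m/s and value of joint short_tab below 0.002 m and distance of short_cover from where it was at the start of the episode below 0.005 m and distance of each of nut, block, screw, driver, marker from where it was at the start of the episode below 0.02 m); the robot touches nothing.
It fails at once if the longer box's cover is lifted more than 12 mm off its rails (height (world z) of long_cover above 0.052 m).
It fails at once if the longer box's cover is tipped up (angle between long_cover's own z axis and vertical above 0.15 rad).
It fails at once if the shorter box's tab is pressed (value of joint short_tab above 0.003 m).
It fails at once if the shorter box's cover is moved (distance of short_cover from where it was at the start of the episode above 0.006 m).
It fails at once if a loose bystander is moved or lifted (distance of any of nut, block, screw, driver, marker from where it was at the start of the episode above 0.025 m).
It also fails if it takes over 40 s, if anything falls off the work surface, if the arm or the gripper's body presses on something with over 40 N, if the wrist force passes 120 N, or if a joint passes its speed limit or range.

### The arm

A 6-joint arm with a two-finger parallel gripper is mounted at the origin on a cart in front of the work surface, level with it; the furniture and walls round the work are solid. World frame = base frame: x ahead of the robot, y to its left, z up, the work surface at z = 0. Lengths are in m, angles in degrees, forces in N, time in s.
With the tool pointing down it reaches from about 0.35 to 0.875 m from the base axis. Payload 4.2 kg.
Tool frame: the origin (TCP) lies midway between the tips of the shut fingers; the grasp point (between the pads) lies 19 mm behind it; z points along the fingers, y is the direction in which the jaws open and shut (so a half turn about z gives the same grasp; the last joint's range is limited). The gripper opens to 87 mm and grips with 3 to 60 N. Pads are 19 mm wide; open, the fingers measure 117 mm over their backs; the gripper's body (75 mm by 190 mm) begins 51 mm behind the grasp point.
Start: joints at [-53.824, 22.042, 0.453, 0, -68.411, -14.817], TCP at [0.228, -0.582, 0.223] pointing down, gripper open.
Joint ranges: [-179.83, 179.83], [-69.29, 118.12], [-61.27, 80.66], [-181.25, 117.63], [-171.15, -9.14], [-177.46, 177.46]. Speed limits (degrees/s): [159.86, 159.86, 180, 180, 180, 180].

### API

Orientations are given as a 3x3 rotation matrix whose columns are the frame's x, y, z axes.
In Python, from station import r gives the robot as it stands.
- The arm moves only by the tool carry_out, never from a script. Its argument "steps" is a list of rows, each a list of 2 entries, a list of its own where there are three numbers: the shift along the tool's x, y, z in cm, then the turn about the tool's z in degrees. In form: [[[x, y, z], twist], ...]. A call has 1 to 20 rows; each row is the pose to reach, as a shift and turn from the pose measured when the call began, along the tool's axes at that moment; what a row does not reach only later rows make up. A row lasts 1/10 s, in which the tool goes at most 50 mm and 8.59 degrees, less where a joint would pass 70% of its speed; a pose out of reach is approached as far as the arm can. A call with a gripper value outside its range is refused whole. "gripper" is the gripper's target within -1 to 1 (fully open at 1, half-way at 0, shut at -1), set as the call begins (left out, the last holds). The fingers move at their own pace and stop on an object; the grip force is fixed at half the most. Time passes only in rows, so rows that repeat a pose let the fingers close. It gives the time, the measured TCP pose, the force and the opening at its end, in the units of the state.
- r.sense(): the state, without advancing time (a new reading comes with each control period).
- r.capture(name): name is "side" or "top"; returns the picture (384x512x3 uint8, red, green, blue); there is no depth.
- r.calibration(name): a dict with "camera_matrix" (3x3 intrinsics, pixels), "world_from_camera" (4x4, takes a point from camera to world coordinates). Camera axes: x right, y up, looking along -z (the intrinsics and any distortion apply to the point x, -y, -z); pixel columns grow to the right and rows downward; lengths in m; the calibration is good to about 2 mm. A picture is of the moment at which its call begins. calibration takes no time and is no camera call.
- r.finish_job(): hands the job in, once; it reports no verdict.
Trained networks look in the newest picture that a camera, given by its name, has taken for a name from the list of things; names that differ only in an ending like _2 or _b are one class to them, and where a whole thing is asked for, a point or a joint stands for the part that bears it (a point fixed in the world has none). Each returns a list of dicts, best first, with "confidence" (0 to 1); they miss things now and then, are a little off and sometimes report something else, mostly with a low value. They report only what shows in the picture. A call takes as long as a camera call.
- r.cut_out(camera, target): "pixels" (384x512 bool, what is visible of it).
- r.place_of(camera, target): "centre" ([x, y, z] in m, in world coordinates, good to about 4 mm: a listed point, or the origin of a listed thing).
The state is a dict: "time_s": time; "joints": joint angles; "joint_velocities": joint speeds; "effort": joint torques, N m; "tcp_pos": TCP position; "ee_rot": TCP orientation; "wrist_force": force on the tool from outside, world axes, zero at the start; "moment": the same for the moment, N m; "gripper_width": opening from 0.0 (shut) to 1.0 (fully open).
Only numpy, scipy, OpenCV 4.12 (cv2) and the standard library are available. Lean on these libraries where they do the work, as an engineer would, in place of code of your own. Each camera call takes 0.05 s, during which the arm holds its last target. There are 200 camera calls.

## Working session

There is one attempt and no reset: what is moved stays moved. The work goes in short steps, Python scripts to look and compute and a tool call to move; the robot and the scene stay as the last step left them, time stands still between calls to the robot, and variables do not carry over. Pictures are saved under pics/ and viewed, about 8 in all and at most 12, crops included, and the job is handed in when it is done.

Besides the shell and the picture viewer there is one more tool, called after "Emit:" in YAML: its name, and indented under it one key for each argument. carry_out: Moves the arm, as the interface text tells. Its arguments: {"type":"object","properties":{"steps":{"type":"array","items":{"type":"array"}},"gripper":{"type":"number"}},"required":["steps"]}

```bash
mkdir -p pics && cat > a.py <<'E'
from station import r
import cv2, numpy as np
for c in("top","side"):
    im=r.capture(c); cv2.imwrite(f"pics/{c}0.png",cv2.cvtColor(np.asarray(im),cv2.COLOR_RGB2BGR))
    for t in("long_tab_top","long_rib","long_tray","long_box","long_cover","short_box","nut","block","screw","driver","marker"):
        print(c,t,[(np.round(d["centre"],4).tolist(),round(d["confidence"],2)) for d in r.place_of(c,t)[:2]])
s=r.sense(); print(s["time_s"],s["tcp_pos"],s["ee_rot"],s["gripper_width"])
E
python3 a.py
```

```text
top long_tab_top [([0.5067, -0.1887, 0.0461], 0.5)]
top long_rib [([0.4447, -0.1948, 0.0659], 0.61)]
top long_tray [([0.5966, -0.176, 0.0423], 0.92), ([0.4364, -0.1926, 0.0399], 0.4)]
top long_box [([0.5082, -0.1879, -0.0004], 0.75)]
top long_cover [([0.4356, -0.1964, 0.041], 0.7), ([0.5123, -0.1906, 0.0483], 0.57)]
top short_box [([0.5439, 0.1464, -0.005], 0.78)]
top nut [([0.4102, -0.0076, -0.002], 0.51)]
top block [([0.4713, -0.0047, 0.0002], 0.61), ([0.5944, -0.1757, 0.0407], 0.47)]
top screw [([0.6372, -0.0152, 0.0008], 0.61), ([0.5028, 0.3657, 0.001], 0.57)]
top driver [([0.5366, -0.3684, 0.0008], 0.7)]
top marker [([0.5048, 0.3663, 0.0025], 0.62)]
side long_tab_top [([0.5086, -0.1881, 0.0486], 0.4), ([0.4124, -0.0067, -0.0011], 0.38)]
side long_rib []
side long_tray [([0.598, -0.1772, 0.0402], 0.65)]
side long_box [([0.5069, -0.1903, 0.002], 0.76)]
side long_cover [([0.4338, -0.196, 0.0454], 0.94)]
side short_box [([0.5408, 0.1503, 0.0042], 0.55), ([0.6007, -0.1785, 0.0401], 0.47)]
side nut [([0.4133, -0.0049, 0.0011], 0.41)]
side block [([0.4741, -0.001, -0.0035], 0.58)]
side screw [([0.6389, -0.0188, 0.0006], 0.63)]
side driver [([0.5366, -0.3635, -0.0002], 0.64)]
side marker [([0.5026, 0.3661, 0.0007], 0.76)]
1.2 [ 0.22768735 -0.58204593  0.22256356] [[-9.31284956e-01 -3.64291545e-01  3.40114879e-05]
 [-3.64291547e-01  9.31284955e-01 -3.61196176e-05]
 [-1.85163157e-05 -4.60277540e-05 -9.99999999e-01]] 1.0001752490052211
```

View pics/top0.png

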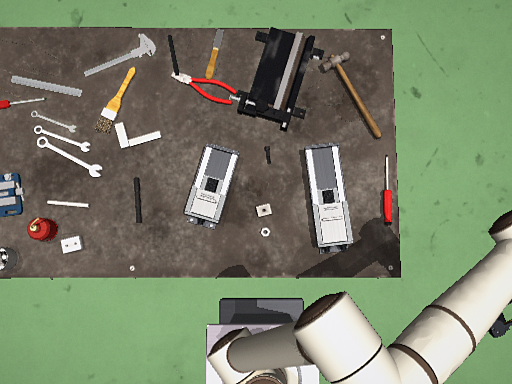

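View pics/side0.png

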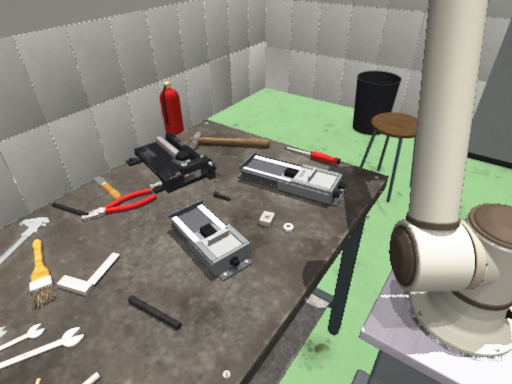

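The top view shows the long box from about (333,248) to (320,148), with its tab at (326,185), sliding up the image (world +x). The short box is at about (212,185), and the bystanders lie between the boxes and at the edges. Next I refine the pose and heading.

```bash
cat > h.py <<'E'
from station import r
import cv2, numpy as np
def unproj(c,px,z):
    k=r.calibration(c);K=np.array(k["camera_matrix"]);T=np.array(k["world_from_camera"])
    p=np.c_[np.atleast_2d(px),np.ones(len(np.atleast_2d(px)))]@np.linalg.inv(K).T
    d=(p*[1,-1,-1])@T[:3,:3].T;o=T[:3,3]
    return o+d*((z-o[2])/d[:,2])[:,None]
def pose(extra=()):
    """fit long_box x,y,yaw: offsets along axis of seated points"""
    P=[]
    for i in range(4):
        for c in("top","side"):
            r.capture(c)
            for t,x in(("long_tab_top",.004),("long_tray",.091),("long_box",0.),("long_cover",-.073),("long_rib",-.063)):
                L=r.place_of(c,t)
                if L: P.append((x,*L[0]["centre"]))
    P=np.array(P)
    from scipy.optimize import least_squares
    f=lambda q:np.r_[q[0]+P[:,0]*np.cos(q[2])-P[:,1],q[1]+P[:,0]*np.sin(q[2])-P[:,2]]
    s=least_squares(f,[.507,-.189,.12],loss="soft_l1",f_scale=.003)
    return s.x,np.abs(s.fun).mean(),len(P)
E
python3 - <<'E'
from h import *
q,e,n=pose();print(q,np.degrees(q[2]),e,n)
m=max(r.cut_out("top","long_box"),key=lambda d:d["confidence"])["pixels"].astype(np.uint8)
b=cv2.boxPoints(cv2.minAreaRect(cv2.findNonZero(m)));w=unproj("top",b,.045);print(w)
for i in range(4):
    d=w[(i+1)%4]-w[i];print(np.linalg.norm(d),np.degrees(np.arctan2(d[1],d[0])))
print(r.calibration("top")["world_from_camera"],r.sense()["time_s"])
E
```

```text
[ 0.50707187 -0.18837817  0.11706774] 6.707487431399424 0.0017069432970501172 36
[[ 0.65857013 -0.11161824  0.045     ]
 [ 0.6736171  -0.21808309  0.045     ]
 [ 0.36113554 -0.25313403  0.045     ]
 [ 0.34734375 -0.14966835  0.045     ]]
0.10752290935064798 -81.95551065534875
0.3144412348220802 -173.59990605627812
0.10438084390469916 97.5926696140135
0.3135437310541975 6.970312454979545
[[-1.78793519e-03  9.90688835e-01 -1.36133887e-01  3.27148751e-01]
 [-9.99850965e-01  5.66567368e-04  1.72547831e-02  1.30794727e-02]
 [ 1.71712500e-02  1.36144448e-01  9.90540175e-01  1.44772161e+00]
 [ 0.00000000e+00  0.00000000e+00  0.00000000e+00  1.00000000e+00]] 3.65
```

Emit:
carry_out:
  gripper: -1
  steps:
    - [[-1, 0.6, 0], 1]
    - [[-3, 1.9, 0], 2]
    - [[-6, 3.9, 0], 3]
    - [[-9.5, 6.1, 0], 4.5]
    - [[-13, 8.4, 0], 6]
    - [[-17, 11, 0], 7.5]
    - [[-21, 13.6, 0], 9]
    - [[-25, 16.2, 0], 10.5]
    - [[-29, 18.8, 1], 12]
    - [[-33, 21.4, 3], 13.5]
    - [[-36.5, 23.6, 6], 14.65]
    - [[-39, 25.2, 9], 14.65]
    - [[-40.4, 26.2, 11], 14.65]
    - [[-40.74, 26.37, 12], 14.65]
    - [[-40.74, 26.37, 12.5], 14.65]
    - [[-40.74, 26.37, 12.5], 14.65]

```text
time_s: 5.25
tcp_pos: [0.5107, -0.1887, 0.0975]
ee_rot: [[-0.993, -0.116, -0.001], [-0.116, 0.993, -0.0], [0.001, -0.0, -1.0]]
wrist_force: [0.1, 0.1, 0.6]
gripper_width: 0.006
```

```bash
python3 - <<'E'
from h import *
for c,b in(("side",(215,90,355,210)),("top",(270,110,400,280))):
    im=np.asarray(r.capture(c)); cv2.imwrite(f"pics/{c}1.png",cv2.resize(cv2.cvtColor(im[b[1]:b[3],b[0]:b[2]],cv2.COLOR_RGB2BGR),None,fx=3.5,fy=3.5,interpolation=2))
s=r.sense();print(s["time_s"],s["tcp_pos"],s["ee_rot"],s["wrist_force"],s["gripper_width"])
E
```

```text
5.35 [ 0.51122411 -0.18902166  0.09857993] [[-9.93276088e-01 -1.15755742e-01  1.79500860e-03]
 [-1.15756638e-01  9.93277523e-01 -4.03549022e-04]
 [-1.73622858e-03 -6.08619754e-04 -9.99998308e-01]] [-0.45889439  0.0433673   0.37607979] 0.00404120455407025
```

View pics/side1.png

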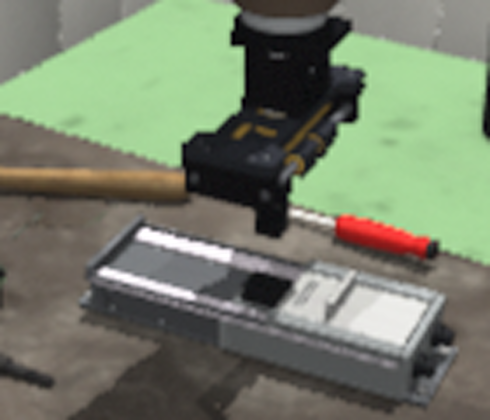

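The shut fingertips hang right above the black tab (crop pixel (270,215), with the tab at (268,288)). The cover is seated. Now pressing down.

Emit:
carry_out:
  steps:
    - [[0, 0.1, 1], 0]
    - [[0, 0.1, 2.5], 0]
    - [[0, 0.1, 3.6], 0]
    - [[0, 0.1, 4.3], 0]
    - [[0, 0.1, 4.7], 0]
    - [[0, 0.1, 5.0], 0]
    - [[0, 0.1, 5.3], 0]
    - [[0, 0.1, 5.5], 0]
    - [[0, 0.1, 5.65], 0]
    - [[0, 0.1, 5.7], 0]
    - [[0, 0.1, 5.7], 0]

```text
time_s: 6.45
tcp_pos: [0.511, -0.1882, 0.0424]
ee_rot: [[-0.993, -0.116, 0.001], [-0.116, 0.993, -0.001], [-0.001, -0.001, -1.0]]
wrist_force: [-3.4, 0.5, 7.2]
gripper_width: 0.005
```

Emit:
carry_out:
  steps:
    - [[0, 0, 0.1], 0]
    - [[0, 0, 0.2], 0]
    - [[0, 0, 0.25], 0]
    - [[0, 0, 0.25], 0]

```text
time_s: 6.85
tcp_pos: [0.511, -0.1882, 0.0423]
ee_rot: [[-0.993, -0.117, 0.002], [-0.117, 0.993, -0.001], [-0.002, -0.002, -1.0]]
wrist_force: [-5.5, 3.1, 16.3]
gripper_width: 0.007
```

Emit:
carry_out:
  gripper: -0.6
  steps:
    - [[0, 0, -1], 0]
    - [[0, 0, -3], 0]
    - [[0, 0, -5], 0]
    - [[1.5, 0, -5.5], 0]
    - [[4, 0, -5.5], 0]
    - [[6.5, 0, -5.5], 0]
    - [[8.2, 0, -5.5], 0]
    - [[8.6, 0, -5.3], 0]
    - [[8.6, 0, -4.5], 0]
    - [[8.6, 0, -3.5], 0]
    - [[8.6, 0, -2.8], 0]
    - [[8.6, 0, -2.8], 0]

```text
time_s: 8.05
tcp_pos: [0.425, -0.198, 0.0684]
ee_rot: [[-0.993, -0.117, -0.002], [-0.117, 0.993, -0.001], [0.002, -0.001, -1.0]]
wrist_force: [0.2, 0.5, 1.1]
gripper_width: 0.2
```

```bash
python3 - <<'E'
from h import *
for c,b in(("side",(215,90,355,210)),):
    im=np.asarray(r.capture(c)); cv2.imwrite(f"pics/{c}2.png",cv2.resize(cv2.cvtColor(im[b[1]:b[3],b[0]:b[2]],cv2.COLOR_RGB2BGR),None,fx=4.5,fy=4.5,interpolation=2))
s=r.sense();print(s["time_s"],s["tcp_pos"],s["wrist_force"],s["gripper_width"])
E
```

```text
8.1 [ 0.42546708 -0.19811491  0.0690799 ] [ 0.28700637 -0.13185333 -0.12461785] 0.2005769423875547
```

View pics/side2.png

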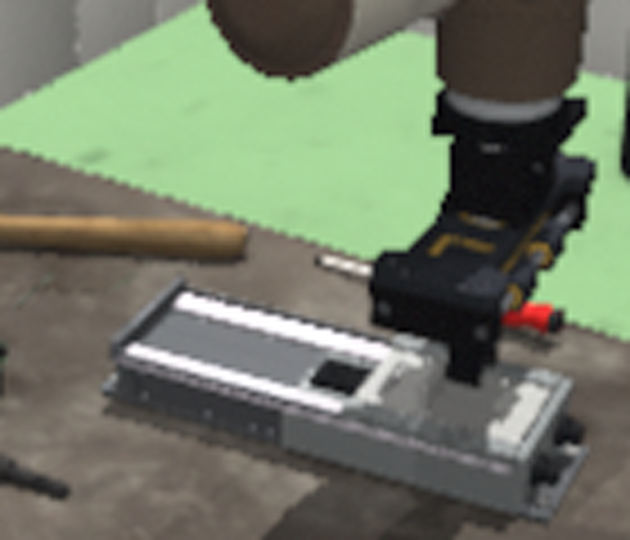

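The tab is in (crop pixel (340,375)), the cover is still seated, and the fingertip is behind the rib. Now lowering and pushing.

Emit:
carry_out:
  steps:
    - [[0, 0, 0.5], 0]
    - [[0, 0, 1.1], 0]
    - [[0, 0, 1.45], 0]
    - [[0, 0, 1.45], 0]
    - [[-0.2, 0, 1.45], 0]
    - [[-0.5, 0, 1.45], 0]
    - [[-0.9, 0, 1.45], 0]
    - [[-1.3, 0, 1.45], 0]
    - [[-1.8, 0, 1.45], 0]
    - [[-2.4, 0, 1.45], 0]
    - [[-3, 0, 1.45], 0]
    - [[-3.6, 0, 1.45], 0]

```text
time_s: 9.3
tcp_pos: [0.462, -0.1938, 0.0544]
ee_rot: [[-0.993, -0.117, -0.0], [-0.117, 0.993, -0.001], [0.0, -0.001, -1.0]]
wrist_force: [-3.7, -0.3, 1.0]
gripper_width: 0.2
```

Emit:
carry_out:
  steps:
    - [[-0.5, 0, 0], 0]
    - [[-1.1, 0, 0], 0]
    - [[-1.8, 0, 0], 0]
    - [[-2.6, 0, 0], 0]
    - [[-3.4, 0, 0], 0]
    - [[-4.2, 0, 0], 0]
    - [[-5, 0, 0], 0]
    - [[-5.8, 0, 0], 0]
    - [[-6.6, 0, 0], 0]
    - [[-7.4, 0, 0], 0]
    - [[-8.2, 0, 0], 0]
    - [[-9, 0, 0], 0]
    - [[-9.8, 0, 0], 0]
    - [[-10.5, 0, 0], 0]
    - [[-11.1, 0, 0], 0]
    - [[-11.6, 0, 0], 0]
    - [[-12, 0, 0], 0]
    - [[-12.3, 0, 0], 0]
    - [[-12.5, 0, 0], 0]
    - [[-12.5, 0, 0], 0]

```text
time_s: 11.3
tcp_pos: [0.5866, -0.1791, 0.0544]
ee_rot: [[-0.993, -0.117, 0.001], [-0.117, 0.993, -0.001], [-0.001, -0.001, -1.0]]
wrist_force: [-1.8, -0.5, 2.6]
gripper_width: 0.199
```

Creeping up to the stop, watching the force.

Emit:
carry_out:
  steps:
    - [[-0.2, 0, 0], 0]
    - [[-0.4, 0, 0], 0]
    - [[-0.6, 0, 0], 0]
    - [[-0.75, 0, 0], 0]
    - [[-0.85, 0, 0], 0]
    - [[-0.95, 0, 0], 0]
    - [[-1.0, 0, 0], 0]
    - [[-1.0, 0, 0], 0]

```text
time_s: 12.1
tcp_pos: [0.5947, -0.1781, 0.0544]
ee_rot: [[-0.993, -0.117, -0.003], [-0.117, 0.993, -0.001], [0.004, -0.001, -1.0]]
wrist_force: [-7.0, -0.8, 4.7]
gripper_width: 0.202
```

Emit:
carry_out:
  steps:
    - [[0.3, 0, 0], 0]
    - [[0.9, 0, 0], 0]
    - [[1.5, 0, 0], 0]
    - [[1.8, 0, -0.5], 0]
    - [[2, 0, -2], 0]
    - [[2, 0, -5], 0]
    - [[2, 0, -9], 0]
    - [[3, 0, -13], 0]
    - [[6, 0, -16], 0]
    - [[10, 0, -17], 0]
    - [[14, 0, -17], 0]
    - [[17, 0, -17], 0]
    - [[18, 0, -17], 0]
    - [[18, 0, -17], 0]

```text
time_s: 13.5
tcp_pos: [0.4162, -0.1993, 0.2266]
ee_rot: [[-0.993, -0.117, -0.0], [-0.117, 0.993, -0.002], [0.0, -0.002, -1.0]]
wrist_force: [0.6, 0.9, -0.3]
gripper_width: 0.2
```

```bash
python3 - <<'E'
from h import *
o=np.array([.5071,-.1884]);u=np.array([.9931,.1171]);n=np.array([-.1171,.9931])
for c,b in(("side",(140,90,355,250)),("top",(180,130,400,260))):
    im=np.asarray(r.capture(c)); cv2.imwrite(f"pics/{c}3.png",cv2.resize(cv2.cvtColor(im[b[1]:b[3],b[0]:b[2]],cv2.COLOR_RGB2BGR),None,fx=3.5,fy=3.5,interpolation=2))
    for t in("long_cover","long_rib","long_tab_top","nut","block","screw","driver","marker","short_cover"):
        for d in r.place_of(c,t)[:1]:
            p=np.array(d["centre"]);print(c,t,np.round(p,4),(np.round([(p[:2]-o)@u,(p[:2]-o)@n],4) if "long" in t else ""),round(d["confidence"],2))
s=r.sense();print(s["time_s"],s["tcp_pos"],s["wrist_force"])
E
```

```text
side long_cover [ 0.5978 -0.1784  0.0388] [ 0.0912 -0.0007] 0.84
side long_rib [ 0.6106 -0.1785  0.0632] [ 0.1039 -0.0023] 0.86
side long_tab_top [ 0.51   -0.1856  0.044 ] [0.0032 0.0024] 0.43
side nut [ 4.107e-01 -4.900e-03  1.000e-04]  0.45
side block [ 0.474  -0.0018 -0.0037]  0.63
side screw [ 6.383e-01 -1.650e-02 -4.000e-04]  0.46
side driver [ 0.537  -0.3646 -0.0013]  0.63
side marker [0.5052 0.3645 0.002 ]  0.65
side short_cover [0.4909 0.1629 0.0401]  0.77
top long_cover [ 0.5987 -0.176   0.0395] [0.0924 0.0016] 0.63
top long_rib [ 0.6084 -0.1769  0.0653] [ 0.1019 -0.0004] 0.62
top screw [ 0.6351 -0.0146  0.0022]  0.56
top driver [ 0.5366 -0.3696  0.0013]  0.61
top marker [0.5051 0.3632 0.0016]  0.61
top short_cover [0.4912 0.1608 0.0382]  0.76
14.5 [ 0.4165321  -0.19901493  0.22509528] [ 0.15555253  0.05531271 -0.54934956]
```

View pics/side3.png

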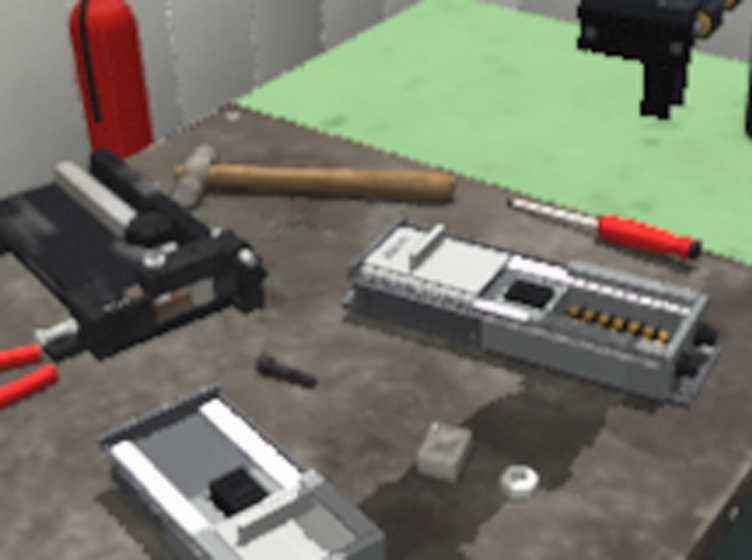

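View pics/top3.png

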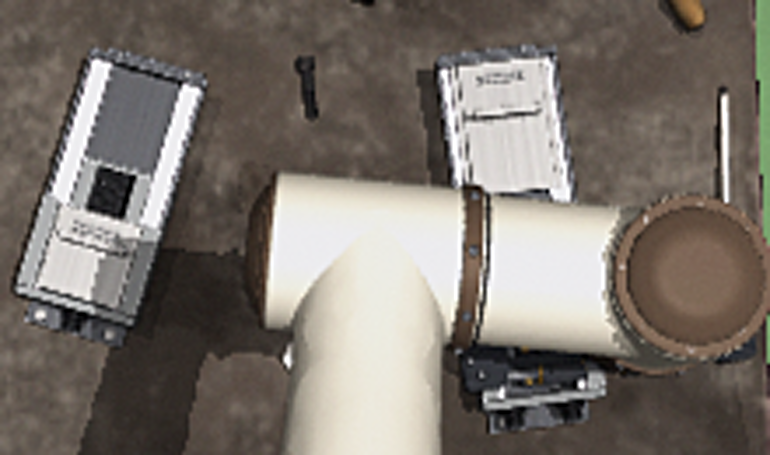

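The cover lies flat and straight against the stop (side crop pixel (430,265)). The box is open with its terminals showing, and the tab is in (530,293). The short box is shut and the loose things are where they started.

```bash
python3 -c "
from station import r
print(r.finish_job())"
```

```text
the job is handed in; nothing more can be done
None
```

I pressed the longer box's snap tab in, then pushed the cover by its rib along the rails onto the tray, up to the stop. I backed the arm off and handed the job in at about 14.5 s; no verdict is reported.

**Tab:** it bottomed out with the fingertip at z = 42.3 mm under 16 N. In the side picture it was in before the push, with the cover still seated, and still in at the end.

**Cover:** the networks put it at x = 91–92 mm and y within 2 mm of the midline, with its underside at 39–40 mm. The pictures show it flat and straight with the box open.

**Shorter box:** both pictures show it shut with its tab out. I never measured its cover before the push, so I have no figure for how little it moved.

**Loose things:** all five were within about 4 mm of their starting readings. In the last top picture the arm hid the nut and block, so those two rest on the side camera alone.

No check failed. The one disagreement was in the side view, where the rib and tab points were 2–3 mm off, which is within the networks' error.

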